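# Clear the spray-booth grille and hold the extraction paddle

## Robot

A 6-joint arm with a two-finger parallel gripper is mounted at the origin on the work surface. World frame = base frame: x ahead of the robot, y to its left, z up, the work surface at z = 0. Lengths are in m, angles in rad, forces in N, time in s.
With the tool pointing down it reaches from about 0.4 to 0.825 m from the base axis. Payload 7 kg.
Tool frame: the origin (TCP) lies at the very end of the fingers, on their centre line; the grasp point (between the pads) lies 19 mm behind it (tcp_to_grasp is the distance from the TCP to the grasp point, in m); x points along the fingers, z is the direction in which the jaws open and shut, and the axes are right-handed (so a half turn about x gives the same grasp; the last joint's range is limited). The gripper opens to 88 mm and grips with 3 to 60 N. Pads are 19 mm wide; open, the fingers measure 130 mm over their backs; the gripper's body (78 mm by 193 mm) begins 47 mm behind the grasp point.
Start: joints at [-0.92, 0.359, 0.012, 0, -1.224, -0.288], TCP at [0.24, -0.631, 0.227] pointing down, gripper open.
Joint ranges: [-3.07, 3.07], [-1.43, 2.12], [-1.02, 1.25], [-3.03, 1.67], [-3.05, -0], [-3.03, 3.03]. Speed limits (rad/s): [2.39, 2.39, 3.01, 3.14, 3.14, 3.14].

## Interface

Orientations are given as [roll, pitch, yaw] about the fixed x, y, z axes, in that order (R = Rz(yaw) Ry(pitch) Rx(roll)).
In Python, from station import get_state, grab_frame, job_done, tcp_to_grasp gives the robot as it stands. The module is installed in compiled form; this text tells all that it offers.
- The arm moves only by the shell command python3 -m crank 'ROWS' [FORCE]. ROWS is JSON, a list of rows, each a list of 7 numbers: the shift along the tool's x, y, z in m, then the turn, a rotation vector about the tool's x, y, z in rad, then the opening, from 0 (shut) to 1 (fully open). In form: [[x, y, z, wx, wy, wz, fingers], ...]. A call has 1 to 10 rows; each row is the pose to reach, as a shift and turn from the pose commanded when the call began, along the tool's axes at that moment; what a row does not reach only later rows make up. A row lasts 1/8 s, in which the tool goes at most 62.5 mm and 10.7 degrees, less where a joint would pass 70% of its speed; a pose out of reach is approached as far as the arm can. A call with a gripper value outside its range is refused whole. The fingers move at their own pace and stop on an object; FORCE is the grip in N (left out, the last holds). Time passes only in rows, so rows that repeat a pose let the fingers close. It gives the time, the measured TCP pose, the force and the opening at its end, in the units of the state.
- get_state(): the state, without advancing time (a new reading comes with each control period).
- grab_frame(name): name is "scene" or "side" or "wrist"; returns a dict with "pixels" (400x640x3 uint8, red, green, blue), "vfov" (degrees; the focal length in pixels is half the picture's height over the tangent of half this angle, whatever the lens; pixels are square), "cx", "cy" (the principal point, pixels), "k1" (the pictures are not rectified: a ray, as slopes to the right and down, at radius r is drawn at 1 + k1 r^2 times it, then the intrinsics apply), "extrinsics" (4x4, takes a point from world to camera coordinates). Camera axes: x right, y up, looking along -z (the intrinsics and any distortion apply to the point x, -y, -z); pixel columns grow to the right and rows downward; lengths in m; the calibration is good to about 2 mm. A picture is of the moment at which its call begins. There is no depth.
- job_done(): hands the job in, once; it reports no verdict.
The state is a dict: "t": time; "q": joint angles; "qd": joint speeds; "joint_efforts": joint torques, N m; "eef_pos": TCP position; "ee_rot": TCP orientation; "force": force on the tool from outside, world axes, zero at the start; "moment": the same for the moment, N m; "width": finger opening in m.
Only numpy, scipy, OpenCV 4.12 (cv2) and the standard library are available. Lean on these libraries where they do the work, as an engineer would, in place of code of your own. Each camera call takes 0.05 s, during which the arm holds its last target.

## Task

Get the little spray booth ready: throw the three bits of rubbish lying on the extraction grille (two paper wads and a board offcut) into the cardboard bin, and leave the fan's paddle alone until all three are in. Then press the spring-loaded dead-man paddle down with the gripper fingers until it is level (flush with the tops of the two metal cheeks beside it, not right down to its stop) and keep it there: finish while still holding it level. Do not disturb the spray can, the jar, the tape roll or the clip stand.

Things in the scene. Friction and masses are not known exactly. Their poses are not given: they have to be found in the camera images.
- wad_big: crumpled ball of pale masking paper, a rough block about 44 x 40 x 36 mm (x, y, z), rigid, about 16 g; origin at its centre. Starts on the grille, so its centre is 18 mm above the grille's top
- wad_small: smaller crumpled ball of the same paper, about 34 x 32 x 28 mm (x, y, z), about 12 g; origin at its centre, 14 mm above the grille's top at the start
- offcut: brick-shaped offcut of layered brown corrugated board, 62 x 32 x 26 mm (long along its x, 32 mm along its y), about 20 g; origin at its centre, 13 mm above the grille's top at the start. The three pieces lie apart on the grille, in any order and at any yaw
- grille: fixed low extraction box with black bars in a metal frame, 240 x 200 x 30 mm (x, y, z), solid flat top 30 mm above the work surface; origin at the centre of its underside
- bin: fixed open cardboard bin, outside 200 x 160 x 90 mm high (x, y, z), walls and floor 5 mm; origin at the centre of its underside. Stands to the left or the right of the grille
- fan_switch: fixed dead-man switch, on the other side of the grille from the bin: base plate 250 x 100 x 8 mm, grey block 75 mm high at its +x end, two upright aluminium cheeks (100 x 6 mm, 64 mm apart, tops at z = 61 mm) with a steel paddle hinged between. Origin under the base plate; hinge axis along its y at x = +40, z = 55 mm; the paddle points along its -x, towards the robot
- paddle (a joint): angle of the paddle in rad: 0 released (sloping 20 degrees up towards the robot), grows as the paddle is pressed down; 0.35 is level, 0.60 is the lower stop. A spring always returns it to 0; at the pad it takes about 2 N to start, about 6 N at level and 10 N at the stop
- paddle_pad (a point): centre of the top face of the black pad at the paddle's free end (pad 50 x 60 mm, 12 mm thick, 110 mm from the hinge axis); moves with the paddle. Released it is 98 mm above the work surface; level it is 61 mm above it, the height of the cheeks' tops, at x = -70, y = 0 mm in the frame of fan_switch
- spray_can: bystander: spray can with a small nozzle, 64 mm across, 195 mm tall; origin at its foot
- tape_roll: bystander: roll of masking tape lying flat, 100 mm across, 25 mm high; origin at its underside
- jar: bystander: glass jar with a lid, 60 mm across, 65 mm tall; origin at its foot
- clip_stand: bystander: black perforated base 90 x 90 x 18 mm with three thin upright clip sticks, the tallest carrying a white model part whose top is 167 mm up; origin at its underside
Mind the look-alikes: they are no part of the job. Leave any black, pink or turquoise look-alike of the wad_small alone.

How it is judged:
On the way, in this order (a step that is already met when the one before it is completed fails the run):
1. all three bits of rubbish lie in the bin, let go (x of wad_big in the frame of bin between -0.095 and 0.095 m and y of wad_big in the frame of bin between -0.075 and 0.075 m and z of each of wad_big, wad_small, offcut in the frame of bin below 0.085 m and x of wad_small in the frame of bin between -0.095 and 0.095 m and y of wad_small in the frame of bin between -0.075 and 0.075 m and x of offcut in the frame of bin between -0.095 and 0.095 m and y of offcut in the frame of bin between -0.075 and 0.075 m and contact force between the fingers and wad_big below 0.2 N and contact force between the fingers and wad_small below 0.2 N and contact force between the fingers and offcut below 0.2 N and linear speed of each of wad_big, wad_small, offcut below 0.05 m/s), for 0.2 s.
2. the paddle is held level by the fingers (value of joint paddle between 0.3 and 0.4 rad and contact force between the fingers and fan_switch above 2 N and velocity of joint paddle between -0.1 and 0.1 rad/s), for 0.5 s.
At the end, for the whole second after the job is handed in: The three pieces lie still inside the bin, below its rim, untouched; the fingers push the paddle with more than 2 N and hold it still at level, joint 0.30 to 0.40 rad (about 5 mm at the pad either way); nothing loose leans on the switch (all of step 1 and all of step 2 and contact force between each of wad_big, wad_small, offcut, spray_can, tape_roll, jar, clip_stand and fan_switch below 0.2 N); the arm keeps its last pose, push and grip.
It fails at once if the paddle is pressed before all the rubbish is in the bin (value of joint paddle above 0.15 rad and not ((x of wad_big in the frame of bin between -0.095 and 0.095 m and y of wad_big in the frame of bin between -0.075 and 0.075 m and z of wad_big in the frame of bin below 0.085 m) and (x of wad_small in the frame of bin between -0.095 and 0.095 m and y of wad_small in the frame of bin between -0.075 and 0.075 m and z of wad_small in the frame of bin below 0.085 m) and (x of offcut in the frame of bin between -0.095 and 0.095 m and y of offcut in the frame of bin between -0.075 and 0.075 m and z of offcut in the frame of bin below 0.085 m))).
It fails at once if a bystander is shifted by more than 20 mm or knocked over (distance of any of spray_can, tape_roll, jar, clip_stand from where it was at the start of the episode above 0.02 m or angle between any of spray_can, tape_roll, jar, clip_stand's own z axis and vertical above 0.4 rad).
It also fails if it takes over 72 s, if anything falls off the work surface, if the arm or the gripper's body presses on something with over 40 N, if the wrist force passes 120 N, or if a joint passes its speed limit or range.

## Working session

There is one attempt and no reset: what is moved stays moved. The work goes in short steps, Python scripts to look and compute and a shell command to move; the robot and the scene stay as the last step left them, time stands still between calls to the robot, and variables do not carry over. Pictures are saved under pics/ and viewed, and the job is handed in when it is done.

```bash
mkdir -p pics; cat > h.py <<'E'
import numpy as np, cv2
from station import get_state, grab_frame, tcp_to_grasp
from scipy.spatial.transform import Rotation as R
def K(f):
    fl=200/np.tan(np.radians(f['vfov'])/2); return fl
def snap(cam,name):
    f=grab_frame(cam); cv2.imwrite(f'pics/{name}.png',cv2.cvtColor(f['pixels'],cv2.COLOR_RGB2BGR))
    np.savez(f'pics/{name}.npz',**f); return f
def ray(f,u,v):
    fl=float(K(f)); xd=(u-f['cx'])/fl; yd=(v-f['cy'])/fl
    x,y=xd,yd
    for _ in range(30):
        s=1+f['k1']*(x*x+y*y); x,y=xd/s,yd/s
    E=f['extrinsics']; d=E[:3,:3].T@np.array([x,-y,-1.]); o=-E[:3,:3].T@E[:3,3]
    return o,d
def onz(f,u,v,z):
    o,d=ray(f,u,v); return (o+d*(z-o[2])/d[2]).round(4)
def proj(f,p):
    c=f['extrinsics'][:3,:3]@np.array(p)+f['extrinsics'][:3,3]
    x,y=c[0]/-c[2],-c[1]/-c[2]; s=1+f['k1']*(x*x+y*y); fl=K(f)
    return np.array([f['cx']+fl*x*s,f['cy']+fl*y*s]).round(1)
def load(name): return dict(np.load(f'pics/{name}.npz'))
E
python3 - <<'E'
from h import *
for c in ['scene','side','wrist']:
    f=snap(c,c+'0'); print(c,f['vfov'],f['cx'],f['cy'],f['k1'],np.round(-f['extrinsics'][:3,:3].T@f['extrinsics'][:3,3],3))
s=get_state(); print({k:np.round(v,3) for k,v in s.items()},tcp_to_grasp)
E
```

```text
scene 44.52655627869759 319.451755965433 200.37689623515914 -0.07587309967591022 [ 1.366 -0.039  1.109]
side 56.50676421742822 328.008800461763 196.65737439377853 -0.013263096557594809 [0.465 0.721 0.881]
wrist 65.55607654235654 322.3139765353061 201.68605519022313 -0.02151963251229854 [ 0.161 -0.66   0.384]
{'t': np.float64(0.15), 'q': array([-0.92 ,  0.359,  0.011, -0.   , -1.224, -0.288]), 'qd': array([-0.   , -0.003,  0.003,  0.002, -0.   , -0.   ]), 'joint_efforts': array([-1.0000e-03, -5.8328e+01,  2.9329e+01,  7.0010e+00,  9.0000e-03,
       -0.0000e+00]), 'eef_pos': array([ 0.239, -0.631,  0.226]), 'ee_rot': array([0.089, 1.57 , 2.023]), 'force': array([ 0.061, -1.211, -0.233]), 'moment': array([0.028, 0.021, 0.066]), 'width': np.float64(0.087)} 0.0188
```

View pics/scene0.png

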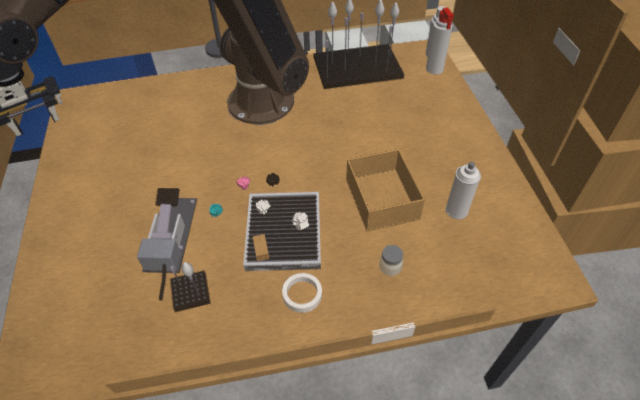

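View pics/side0.png

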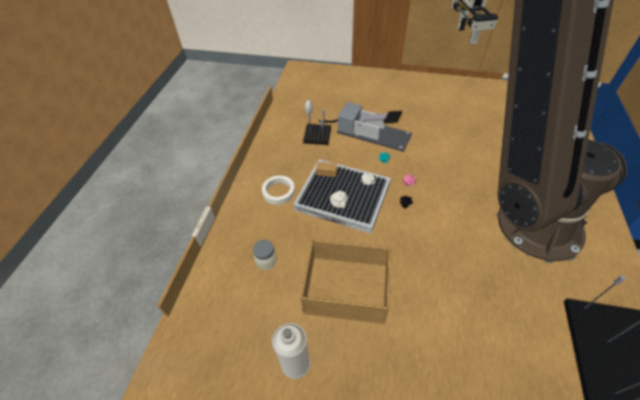

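View pics/wrist0.png

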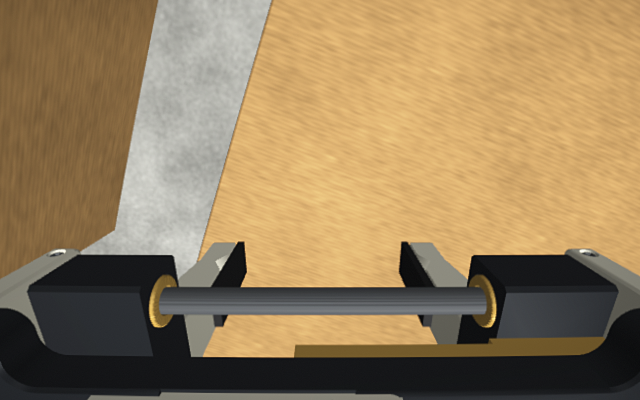

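The scene view shows, on the grille, pale wads at (263,206) and (301,220) and a brown offcut at (261,246). The look-alikes are pink (243,182), black (273,179) and turquoise (216,210), all lying off the grille. The larger wad at (301,220) should be wad_big and the one at (263,206) wad_small; I'll check that in a close crop and measure.

```bash
python3 - <<'E'
from h import *
f=load('scene0');g=load('side0')
a=cv2.cvtColor(f['pixels'],cv2.COLOR_RGB2BGR);b=cv2.cvtColor(g['pixels'],cv2.COLOR_RGB2BGR)
c1=cv2.resize(a[165:285,195:345],None,fx=4,fy=4,interpolation=cv2.INTER_CUBIC)
cv2.imwrite('pics/crop1.png',c1)
c2=cv2.resize(b[140:240,260:420],None,fx=5,fy=5,interpolation=cv2.INTER_CUBIC); cv2.imwrite('pics/crop2.png',c2)
c3=cv2.resize(a[180:280,130:230],None,fx=5,fy=5,interpolation=cv2.INTER_CUBIC); cv2.imwrite('pics/crop3.png',c3)
# wads
for n,F,box in [('scene',f,(190,270,245,322)),('side',g,(165,215,305,385))]:
    hsv=cv2.cvtColor(F['pixels'],cv2.COLOR_RGB2HSV)
    m=((hsv[...,2]>170)&(hsv[...,1]<60)).astype(np.uint8); mm=np.zeros_like(m); r0,r1,c0,c1_=box; mm[r0:r1,c0:c1_]=m[r0:r1,c0:c1_]
    k,l,s,cc=cv2.connectedComponentsWithStats(mm)
    for i in range(1,k):
        if s[i,4]>25: print(n,s[i],cc[i].round(1),onz(F,*cc[i],.046))
E
```

```text
scene [245 192  76  73 533] [283.7 227.3] [ 0.5917 -0.      0.046 ]
scene [256 200  14  12 106] [262.4 205. ] [ 0.5038 -0.0468  0.046 ]
scene [294 213  15  16 149] [301.7 219.5] [0.5757 0.0516 0.046 ]
side [305 166  11  20  39] [310.1 175.2] [ 0.6805 -0.034   0.046 ]
side [362 171  17  13 122] [367.9 176.8] [ 0.5051 -0.0589  0.046 ]
side [375 189  10  26  32] [379.9 201.2] [0.4591 0.0301 0.046 ]
side [331 191  14  16 184] [338.1 198.9] [0.5794 0.0433 0.046 ]
```

View pics/crop1.png

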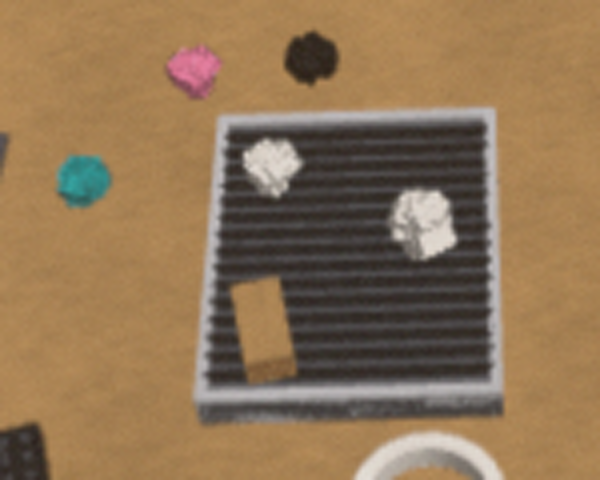

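View pics/crop2.png

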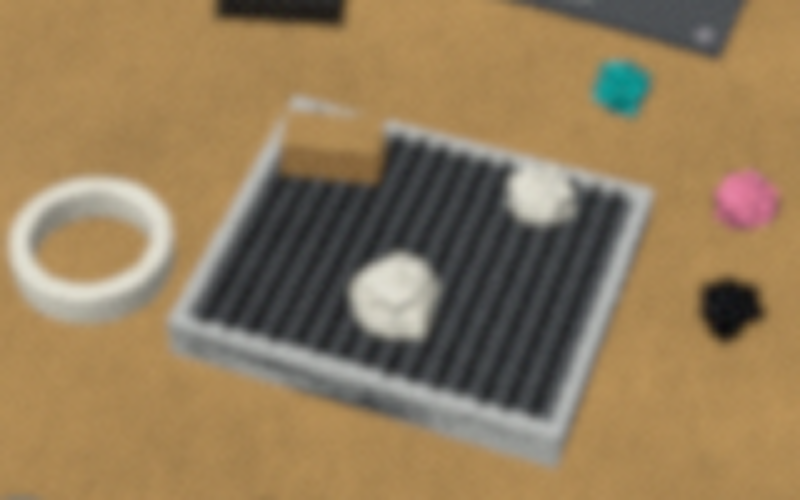

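View pics/crop3.png

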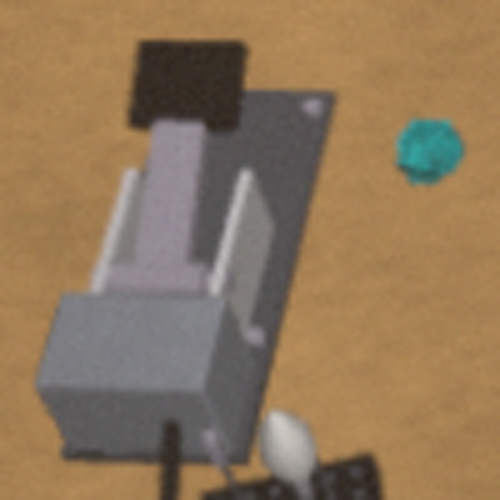

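The crop confirms the choice: both pale wads and the brown brick are on the grille, and the pink, black and turquoise balls are off it. Next I'll locate everything by two-view triangulation.

```bash
cat >> h.py <<'E'
def tri(f,p,g,q):
    o1,d1=ray(f,*p);o2,d2=ray(g,*q)
    A=np.stack([d1,-d2],1); t=np.linalg.lstsq(A,o2-o1,rcond=None)[0]
    a=o1+d1*t[0];b=o2+d2*t[1]; return ((a+b)/2).round(4),np.linalg.norm(a-b).round(4)
E
python3 - <<'E'
from h import *
f=load('scene0');g=load('side0')
print('small',tri(f,(262.9,206),g,(367.9,177.5)))
print('big',tri(f,(301,220),g,(338.1,199)))
# grille top corners from crop1 (x4, off 195,165)
for n,c in [('g',(219,117)),('g',(494,111)),('g',(500,388)),('g',(196,391))]: print(n,onz(f,195+c[0]/4,165+c[1]/4,.03))
# offcut top face corners
for c in [(231,288),(279,276),(296,358),(248,366)]: print('off',onz(f,195+c[0]/4,165+c[1]/4,.056))
# bin rim
for c in [(347,160),(398,153),(421,205),(370,227)]: print('bin',onz(f,*c,.09))
for c in [(313,245),(389,250),(387,320),(304,314)]: print('binside',onz(g,*c,.09))
# switch: pad corners z~.098.. ; base corner
for c in [(139,41),(247,44),(238,131),(128,124)]: print('pad', onz(f,130+c[0]/5,180+c[1]/5,.098))
for c in [(336,93),(68,457),(248,462)]: print('base', onz(f,130+c[0]/5,180+c[1]/5,.008))
for c in [(135,170),(245,170),(213,295),(97,290)]: print('cheek', onz(f,130+c[0]/5,180+c[1]/5,.061))
for c in [(62,293),(227,297),(204,388),(38,383)]: print('block', onz(f,130+c[0]/5,180+c[1]/5,.075))
print('can foot',onz(f,458,213,0),'jar',onz(f,392,255,.065),onz(f,392,272,0),'tape',onz(f,302,292,.025),'clip',onz(f,190,291,.018))
print('lookalikes',[onz(f,*p,.014) for p in [(243,182),(273,179),(216,210)]])
E
python3 - <<'E'
from h import *
b=cv2.cvtColor(load('scene0')['pixels'],cv2.COLOR_RGB2BGR)
cv2.imwrite('pics/crop4.png',cv2.resize(b[140:280,330:490],None,fx=4,fy=4,interpolation=cv2.INTER_CUBIC))
b=cv2.cvtColor(load('side0')['pixels'],cv2.COLOR_RGB2BGR)
cv2.imwrite('pics/crop5.png',cv2.resize(b[90:170,290:430],None,fx=5,fy=5,interpolation=cv2.INTER_CUBIC))
E
```

```text
small (array([ 0.5069, -0.0482,  0.0502]), np.float64(0.0076))
big (array([0.5793, 0.0485, 0.0505]), np.float64(0.0022))
g [ 0.4438 -0.078   0.03  ]
g [0.4793 0.1169 0.03  ]
g [0.7083 0.0757 0.03  ]
g [ 0.6707 -0.1174  0.03  ]
off [ 0.6132 -0.0849  0.056 ]
off [ 0.6101 -0.0527  0.056 ]
off [ 0.6758 -0.0501  0.056 ]
off [ 0.6756 -0.081   0.056 ]
bin [0.4254 0.212  0.09  ]
bin [0.4288 0.3635 0.09  ]
bin [0.6267 0.3666 0.09  ]
bin [0.6683 0.2154 0.09  ]
binside [0.6089 0.2373 0.09  ]
binside [0.4214 0.2173 0.09  ]
binside [0.4098 0.3946 0.09  ]
binside [0.5898 0.4149 0.09  ]
pad [ 0.4271 -0.3233  0.098 ]
pad [ 0.442  -0.2639  0.098 ]
pad [ 0.503  -0.2697  0.098 ]
pad [ 0.4857 -0.3285  0.098 ]
base [ 0.4093 -0.2325  0.008 ]
base [ 0.6303 -0.3834  0.008 ]
base [ 0.6523 -0.2887  0.008 ]
cheek [ 0.4873 -0.3348  0.061 ]
cheek [ 0.4998 -0.2747  0.061 ]
cheek [ 0.5804 -0.2929  0.061 ]
cheek [ 0.5646 -0.3541  0.061 ]
block [ 0.5735 -0.3681  0.075 ]
block [ 0.5936 -0.2823  0.075 ]
block [ 0.6477 -0.2947  0.075 ]
block [ 0.6277 -0.3788  0.075 ]
can foot [0.6112 0.497  0.    ] jar [0.7467 0.2535 0.065 ] [0.7586 0.2568 0.    ] tape [0.7817 0.0154 0.025 ] clip [ 0.719  -0.2614  0.018 ]
lookalikes [array([ 0.3783, -0.0934,  0.014 ]), array([ 0.3853, -0.0038,  0.014 ]), array([ 0.4683, -0.1798,  0.014 ])]
```

View pics/crop4.png

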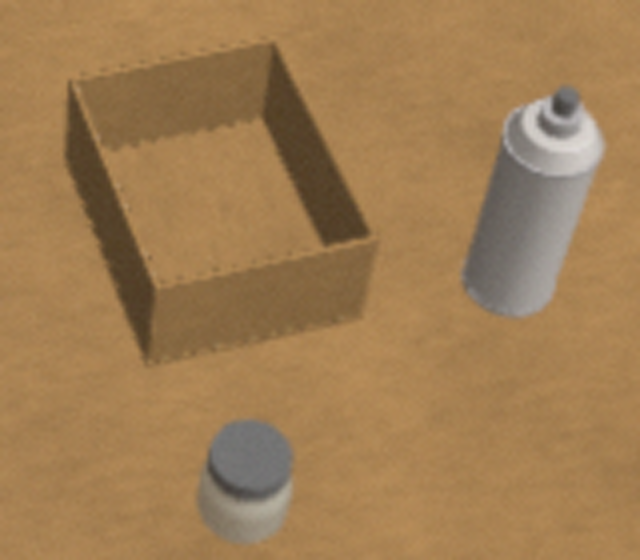

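View pics/crop5.png

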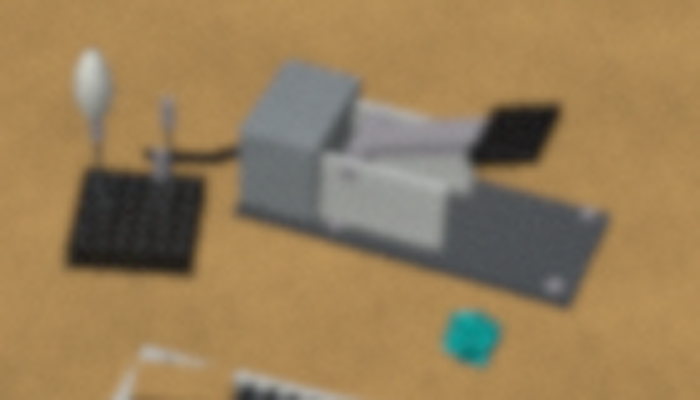

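Crop 4 shows the bin's rim corners at crop px (70,82), (273,42), (375,238) and (157,290). Crop 5 shows the switch with its paddle released and the clip stand behind it. I'll write a planning helper and check the bin.

```bash
cat >> h.py <<'E'
def plan(x,y,z,jaw=None,pitch=0):
    """tool-frame shift & rotvec to TCP xyz (world), tool down, jaw dir angle (rad, world, mod pi). pitch unused"""
    s=get_state(); R0=R.from_euler('xyz',s['ee_rot']); M=R0.as_matrix()
    ja=np.arctan2(M[1,2],M[0,2])
    out=[]
    for k in (-1,0,1,2):
        if jaw is None: t=ja
        else: t=jaw+k*np.pi
        Z=np.array([np.cos(t),np.sin(t),0]);X=np.array([0,0,-1.]);Y=np.cross(Z,X)
        T=R.from_matrix(np.stack([X,Y,Z],1)); rv=(R0.inv()*T).as_rotvec()
        dq1=np.arctan2(y,x)-s['q'][0]
        d=(t-ja+np.pi)%(2*np.pi)-np.pi
        q6=s['q'][5]-(d-dq1)
        if np.linalg.norm(rv)<3: out.append((rv.round(3),'jaw turn %.2f q6 est %.2f'%(d,q6)))
        if jaw is None: break
    sh=M.T@(np.array([x,y,z])-s['eef_pos'])
    print('now',s['eef_pos'].round(4),'jaw %.3f'%ja,'w %.4f t %.2f'%(s['width'],s['t']),'F',s['force'].round(1),'q6 %.2f'%s['q'][5]); print(' shift',sh.round(4)); [print('  rot',*o) for o in out]
E
python3 - <<'E'
from h import *
f=load('scene0')
P=[onz(f,330+c[0]/4,140+c[1]/4,.09) for c in [(70,82),(273,42),(375,238),(157,290)]]
print(P,np.mean(P,0))
M=R.from_euler('xyz',get_state()['ee_rot']).as_matrix(); print(M.round(3))
plan(.52,-.02,.25,1.6)
f=load('wrist0'); E=f['extrinsics'];print(E[:3,:3].round(2))
E
```

```text
[array([0.4277, 0.2129, 0.09  ]), array([0.4192, 0.3672, 0.09  ]), array([0.6102, 0.3799, 0.09  ]), array([0.6225, 0.2255, 0.09  ])] [0.5199   0.296375 0.09    ]
[[-0.001 -0.935 -0.355]
 [ 0.001 -0.355  0.935]
 [-1.     0.     0.001]]
now [ 0.2394 -0.6307  0.2259] jaw 1.933 w 0.0872 t 0.15 F [ 0.1 -1.2 -0.2] q6 -0.29
 shift [-0.0236 -0.479   0.4715]
  rot [-2.808e+00  0.000e+00  2.000e-03] jaw turn 2.81 q6 est -2.21
  rot [ 0.333  0.001 -0.   ] jaw turn -0.33 q6 est 0.93
  rot [-2.808e+00  0.000e+00  2.000e-03] jaw turn 2.81 q6 est -2.21
  rot [ 0.333  0.001 -0.   ] jaw turn -0.33 q6 est 0.93
[[-0.35  0.93  0.  ]
 [-0.89 -0.34 -0.31]
 [-0.29 -0.11  0.95]]
```

```bash
python3 -m crank '[[-0.024,-0.05,0.045,0.04,0,0,1],[-0.024,-0.1,0.09,0.08,0,0,1],[-0.024,-0.15,0.135,0.12,0,0,1],[-0.024,-0.2,0.18,0.16,0,0,1],[-0.024,-0.25,0.225,0.2,0,0,1],[-0.024,-0.3,0.27,0.24,0,0,1],[-0.024,-0.35,0.31,0.28,0,0,1],[-0.024,-0.4,0.355,0.31,0,0,1],[-0.024,-0.45,0.4,0.333,0,0,1],[-0.024,-0.5,0.44,0.333,0,0,1]]' && python3 - <<'E'
from h import *
s=get_state();print(s['q'].round(3))
snap('wrist','w1'); plan(.56,-.02,.25,1.6)
E
```

```text
t: 1.4
eef_pos: [0.5294, -0.0792, 0.2508]
ee_rot: [-1.325, 1.57, 0.276]
force: [1.0, 0.1, 0.7]
width: 0.0876
[ 0.218  0.112 -0.258 -0.    -1.2   -1.759]
now [ 0.5328 -0.0746  0.2503] jaw 1.603 w 0.0876 t 1.45 F [4.1 4.3 1.8] q6 -1.76
 shift [ 0.0004 -0.0289  0.0537]
  rot [0.003 0.001 0.002] jaw turn -0.00 q6 est -2.02
  rot [0.003 0.001 0.002] jaw turn -0.00 q6 est -2.02
```

View pics/w1.png

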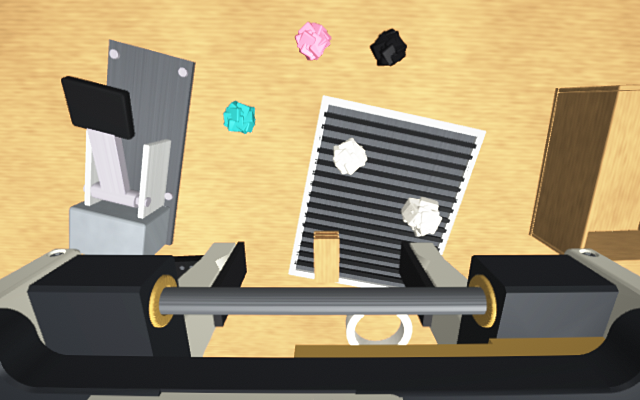

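Clear view: small wad at (350,157), big wad at (421,216), offcut at (326,258), pad at (98,106), bin at the right. The arm was still settling, so I'll move slightly, let it rest and measure.

```bash
sed -i "s/q6=s\['q'\]\[5\]-(d-dq1)/q6=s['q'][5]+(d-dq1)/" h.py; python3 -m crank '[[0,-0.03,0.02,0,0,0,1],[0,-0.03,0.02,0,0,0,1],[0,-0.03,0.02,0,0,0,1]]' && python3 - <<'E'
from h import *
f=snap('wrist','w2'); print(get_state()['eef_pos'].round(4))
hsv=cv2.cvtColor(f['pixels'],cv2.COLOR_RGB2HSV)
a=cv2.cvtColor(f['pixels'],cv2.COLOR_RGB2BGR)
cv2.imwrite('pics/w2c.png',cv2.resize(a[60:300,260:500],None,fx=2.5,fy=2.5,interpolation=cv2.INTER_CUBIC))
cv2.imwrite('pics/w2d.png',cv2.resize(a[20:270,30:250],None,fx=2.4,fy=2.4,interpolation=cv2.INTER_CUBIC))
E
```

```text
t: 1.82
eef_pos: [0.5578, -0.0605, 0.2501]
ee_rot: [1.656, 1.57, -3.027]
force: [1.0, 0.1, -1.0]
width: 0.088
[ 0.5577 -0.0608  0.2503]
```

View pics/w2c.png

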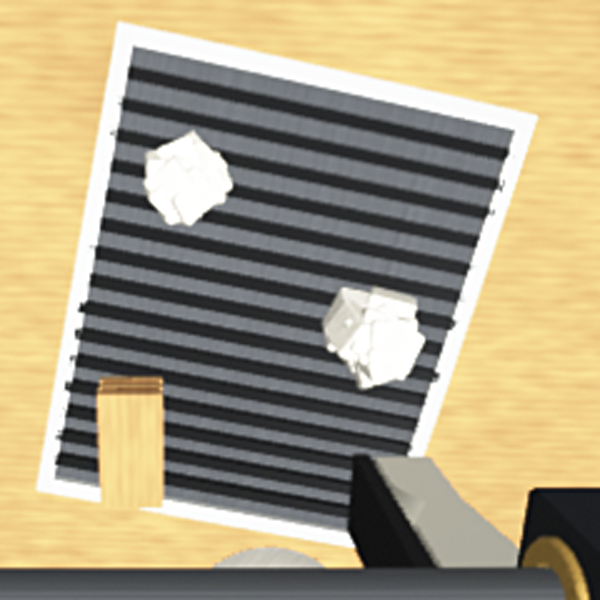

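View pics/w2d.png

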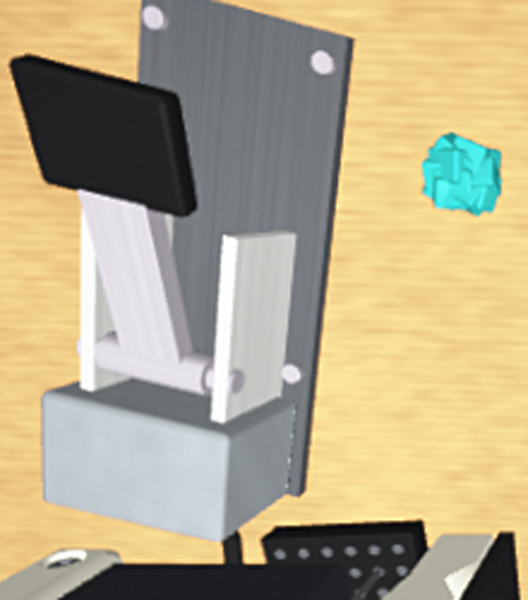

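```bash
python3 - <<'E'
from h import *
f=load('w2');c=lambda p:(260+p[0]/2.5,60+p[1]/2.5); d=lambda p:(30+p[0]/2.4,20+p[1]/2.4)
print('off',[onz(f,*c(p),.056) for p in [(98,393),(163,393),(162,506),(103,508)]])
print('gr',[onz(f,*c(p),.03) for p in [(118,22),(538,117),(38,491)]])
print('small',onz(f,*c((188,178)),.046),'big',onz(f,*c((373,338)),.05))
print('base',[onz(f,*d(p),.008) for p in [(143,0),(352,38),(302,494)]])
print('cheek tops',[onz(f,*d(p),.061) for p in [(227,237),(296,233),(213,421)]])
print('pad',[onz(f,*d(p),.1) for p in [(15,57),(180,93),(195,212),(47,190)]])
g=load('scene0')
print('small/big tri',tri(f,c((188,178)),g,(262.9,206)),tri(f,c((373,338)),g,(301,220)))
E
```

```text
off [array([ 0.6085, -0.0865,  0.056 ]), array([ 0.6076, -0.055 ,  0.056 ]), array([ 0.6691, -0.0535,  0.056 ]), array([ 0.6711, -0.0835,  0.056 ])]
gr [array([ 0.4395, -0.0806,  0.03  ]), array([0.4742, 0.1167, 0.03  ]), array([ 0.6764, -0.1205,  0.03  ])]
small [ 0.5062 -0.0468  0.046 ] big [0.5785 0.0454 0.05  ]
base [array([ 0.3905, -0.3347,  0.008 ]), array([ 0.4055, -0.2344,  0.008 ]), array([ 0.646 , -0.2903,  0.008 ])]
cheek tops [array([ 0.4977, -0.2777,  0.061 ]), array([ 0.4952, -0.2457,  0.061 ]), array([ 0.5858, -0.2991,  0.061 ])]
pad [array([ 0.4297, -0.3256,  0.1   ]), array([ 0.4415, -0.2634,  0.1   ]), array([ 0.4855, -0.265 ,  0.1   ]), array([ 0.4782, -0.324 ,  0.1   ])]
small/big tri (array([ 0.5063, -0.0464,  0.0445]), np.float64(0.0007)) (array([0.579 , 0.0478, 0.0478]), np.float64(0.0033))
```

```bash
python3 - <<'E'
from h import *
plan(.640,-.0695,.035,1.6)
E
```

```text
now [ 0.5577 -0.0608  0.2503] jaw 1.600 w 0.0878 t 1.88 F [-0.5 -0.   0.6] q6 -1.78
 shift [ 0.2153 -0.0821 -0.0111]
  rot [ 0.    -0.    -0.001] jaw turn -0.00 q6 est -1.43
  rot [ 0.    -0.    -0.001] jaw turn -0.00 q6 est -1.43
```

```bash
python3 -m crank '[[0.05,-0.04,-0.006,0,0,0,1],[0.09,-0.082,-0.011,0,0,0,1],[0.14,-0.082,-0.011,0,0,0,1],[0.185,-0.082,-0.011,0,0,0,1],[0.205,-0.082,-0.011,0,0,0,1],[0.215,-0.082,-0.011,0,0,0,1],[0.215,-0.082,-0.011,0,0,0,1],[0.215,-0.082,-0.011,0,0,0,0.2],[0.215,-0.082,-0.011,0,0,0,0.2],[0.215,-0.082,-0.011,0,0,0,0.2]]' 12 && python3 - <<'E'
from h import *
snap('wrist','w3'); plan(.52,.29,.2,1.636)
E
```

```text
t: 3.12
eef_pos: [0.6409, -0.0689, 0.0363]
ee_rot: [-1.401, 1.57, 0.2]
force: [0.9, -0.7, -0.0]
width: 0.0636
now [ 0.6408 -0.0689  0.0361] jaw 1.601 w 0.0589 t 3.17 F [ 0.9 -0.1 -0.1] q6 -1.74
 shift [-0.1639  0.1099  0.3623]
  rot [-0.035  0.     0.001] jaw turn 0.04 q6 est -2.01
  rot [-0.035  0.     0.001] jaw turn 0.04 q6 est -2.01
```

View pics/w3.png

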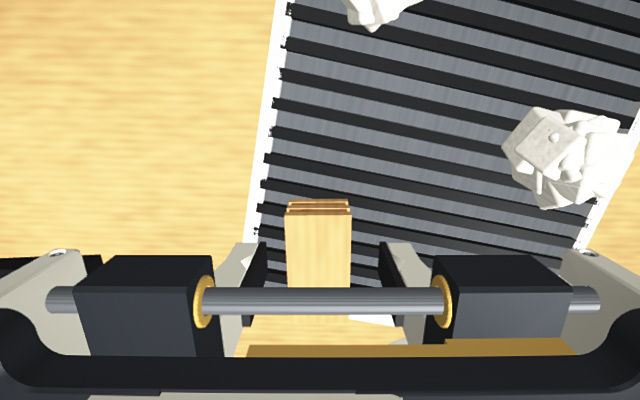

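The offcut sits between the fingers at (318,245), and they are still closing. I'll finish the grip and lift.

```bash
python3 -m crank '[[0,0,0,0,0,0,0.2],[0,0,0,0,0,0,0.2],[0,0,0,0,0,0,0.2],[0,0,0,0,0,0,0.2],[-0.03,0,0,0,0,0,0.2],[-0.075,0,0,0,0,0,0.2],[-0.12,0.005,0.02,0,0,0,0.2],[-0.12,0.013,0.075,0,0,0,0.2],[-0.12,0.022,0.13,-0.01,0,0,0.2],[-0.12,0.03,0.185,-0.02,0,0,0.2]]' && python3 - <<'E'
from h import *
plan(.57,.296,.05,1.636)
E
```

```text
t: 4.42
eef_pos: [0.6046, 0.1165, 0.1558]
ee_rot: [-1.001, 1.57, 0.619]
force: [1.2, 1.0, -0.2]
width: 0.0317
now [0.6046 0.1165 0.1558] jaw 1.620 w 0.0317 t 4.42 F [ 1.2  1.  -0.2] q6 -2.03
 shift [0.1059 0.0257 0.1809]
  rot [-0.016  0.     0.   ] jaw turn 0.02 q6 est -1.98
  rot [-0.016  0.     0.   ] jaw turn 0.02 q6 est -1.98
```

Gripped: the width is 32 mm, matching the offcut. On to the bin.

```bash
python3 -m crank '[[0,0.008,0.06,0,0,0,0.2],[0,0.017,0.12,-0.01,0,0,0.2],[0,0.025,0.165,-0.015,0,0,0.2],[0,0.025,0.18,-0.015,0,0,0.2],[0.05,0.025,0.18,-0.015,0,0,0.2],[0.09,0.025,0.18,-0.015,0,0,0.2],[0.105,0.025,0.18,-0.015,0,0,0.2],[0.105,0.025,0.18,-0.015,0,0,0.6],[0.105,0.025,0.18,-0.015,0,0,0.6],[0.105,0.025,0.18,-0.015,0,0,0.6]]' && python3 - <<'E'
from h import *
plan(.5785,.0465,.15,1.6)
snap('wrist','w4')
E
```

```text
t: 5.68
eef_pos: [0.572, 0.2941, 0.0523]
ee_rot: [-0.927, 1.568, 0.709]
force: [-0.1, 0.0, -0.1]
width: 0.0512
now [0.572  0.2941 0.0523] jaw 1.636 w 0.0512 t 5.67 F [-0.1  0.  -0.1] q6 -2.28
 shift [-0.0981  0.0093 -0.2474]
  rot [0.036 0.002 0.002] jaw turn -0.04 q6 est -1.62
  rot [0.036 0.002 0.002] jaw turn -0.04 q6 est -1.62
```

View pics/w4.png

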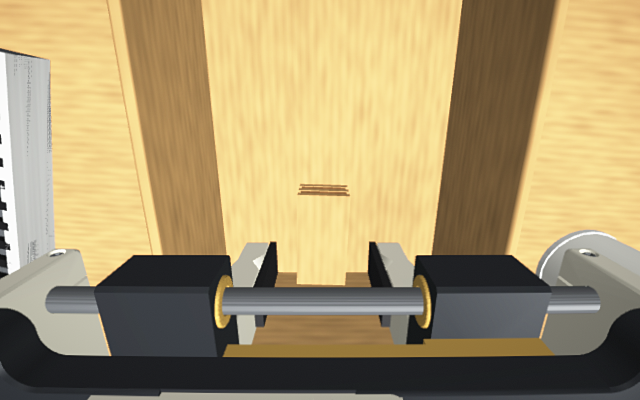

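The offcut is in the bin, its end face at (324,190). Next is the big wad.

```bash
python3 -m crank '[[-0.05,0,0,0,0,0,0.6],[-0.098,0,-0.01,0,0,0,0.8],[-0.098,0.003,-0.065,0.01,0,0,1],[-0.098,0.005,-0.125,0.02,0,0,1],[-0.098,0.008,-0.185,0.036,0,0,1],[-0.098,0.009,-0.23,0.036,0,0,1],[-0.098,0.009,-0.247,0.036,0,0,1],[-0.098,0.009,-0.247,0.036,0,0,1]]' && python3 - <<'E'
from h import *
f=snap('wrist','w5'); plan(.5785,.0465,.036,1.6)
print(proj(f,(.5785,.0465,.048)))
E
```

```text
t: 6.72
eef_pos: [0.5784, 0.0457, 0.1492]
ee_rot: [-1.189, 1.57, 0.408]
force: [-0.4, 0.4, -0.4]
width: 0.0876
now [0.5785 0.0466 0.1491] jaw 1.599 w 0.0879 t 6.78 F [-0.5 -0.1  0.1] q6 -1.96
 shift [ 1.131e-01  1.000e-04 -2.000e-04]
  rot [-0.001  0.     0.001] jaw turn 0.00 q6 est -1.62
  rot [-0.001  0.     0.001] jaw turn 0.00 q6 est -1.62
[322.4 201.5]
```

View pics/w5.png

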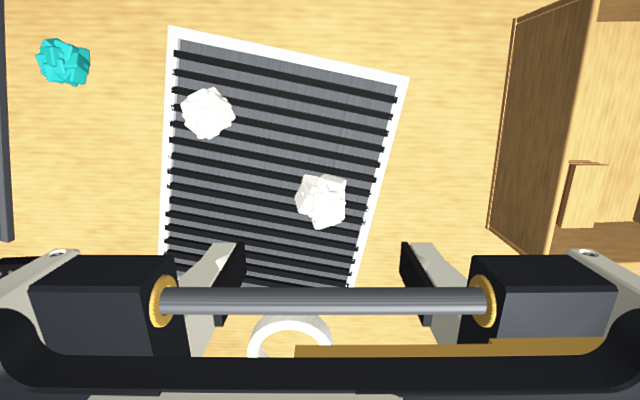

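The big wad at (321,201) is centred under the tool; descending.

```bash
python3 -m crank '[[0.055,0,0,0,0,0,1],[0.09,0,0,0,0,0,1],[0.113,0,0,0,0,0,1],[0.113,0,0,0,0,0,1],[0.113,0,0,0,0,0,0.25],[0.113,0,0,0,0,0,0.25],[0.113,0,0,0,0,0,0.25],[0.113,0,0,0,0,0,0.25],[0.113,0,0,0,0,0,0.25],[0.113,0,0,0,0,0,0.25]]' 12 && python3 - <<'E'
from h import *
f=snap('wrist','w6'); plan(.50,.292,.15,1.636)
E
```

```text
t: 8.02
eef_pos: [0.5782, 0.0464, 0.0357]
ee_rot: [-1.971, 1.571, -0.372]
force: [-0.8, 0.1, 1.8]
width: 0.0406
now [0.5782 0.0464 0.0357] jaw 1.600 w 0.0405 t 8.07 F [-1.3  0.5  3.2] q6 -1.96
 shift [-0.1143  0.0711  0.2477]
  rot [-0.036 -0.     0.   ] jaw turn 0.04 q6 est -2.03
  rot [-0.036 -0.     0.   ] jaw turn 0.04 q6 est -2.03
```

View pics/w6.png

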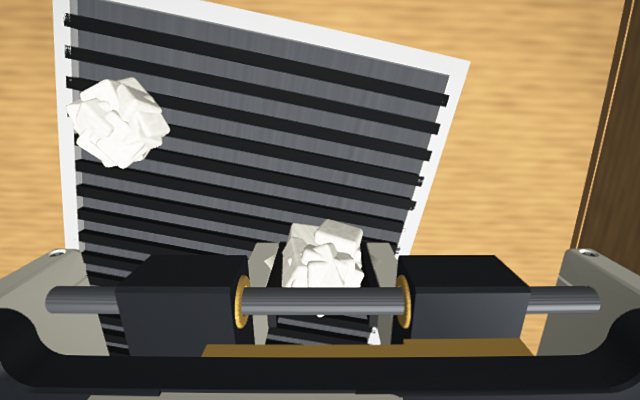

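The big wad is between the pads at (322,255), width 40.5 mm.

```bash
python3 -m crank '[[-0.03,0,0,0,0,0,0.25],[-0.075,0,0,0,0,0,0.25],[-0.114,0.01,0.03,0,0,0,0.25],[-0.114,0.025,0.085,-0.01,0,0,0.25],[-0.114,0.042,0.14,-0.02,0,0,0.25],[-0.114,0.058,0.195,-0.036,0,0,0.25],[-0.114,0.071,0.235,-0.036,0,0,0.25],[-0.114,0.071,0.248,-0.036,0,0,0.25],[-0.07,0.071,0.248,-0.036,0,0,0.25],[-0.03,0.071,0.248,-0.036,0,0,0.25]]' && python3 -m crank '[[0.015,0,0,0,0,0,0.25],[0.015,0,0,0,0,0,0.65],[0.015,0,0,0,0,0,0.65],[0.015,0,0,0,0,0,0.65],[-0.04,0,0,0,0,0,0.65],[-0.08,0,0,0,0,0,1]]' && python3 - <<'E'
from h import *
f=snap('wrist','w7'); plan(.5063,-.0466,.14,1.6)
E
```

```text
t: 9.32
eef_pos: [0.5003, 0.2922, 0.0647]
ee_rot: [-0.639, 1.57, 0.996]
force: [-0.2, -0.4, -0.7]
width: 0.0407
t: 10.07
eef_pos: [0.5006, 0.2928, 0.1485]
ee_rot: [-0.971, 1.568, 0.665]
force: [0.5, 1.8, -0.0]
width: 0.062
now [0.5028 0.2944 0.1542] jaw 1.637 w 0.0656 t 10.12 F [2.3 0.7 6. ] q6 -2.37
 shift [ 0.0121  0.0192 -0.3405]
  rot [0.037 0.006 0.008] jaw turn -0.04 q6 est -1.45
  rot [0.037 0.006 0.008] jaw turn -0.04 q6 est -1.45
```

View pics/w7.png

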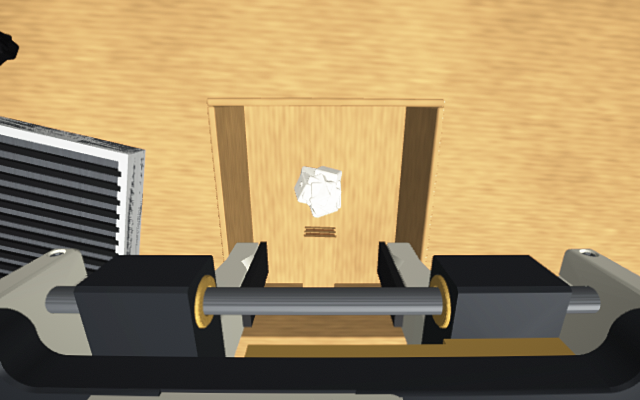

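Big wad (320,190) and offcut (320,231) both lie in the bin. Now the small wad.

```bash
python3 -m crank '[[0,0.003,-0.055,0.01,0,0,1],[0,0.006,-0.115,0.02,0,0,1],[0,0.01,-0.175,0.03,0,0,1],[0,0.013,-0.235,0.037,0,0,1],[0.01,0.016,-0.29,0.037,0,0,1],[0.01,0.019,-0.33,0.037,0,0,1],[0.01,0.019,-0.34,0.037,0,0,1],[0.01,0.019,-0.34,0.037,0,0,1]]' && python3 - <<'E'
from h import *
f=snap('wrist','w8'); plan(.5063,-.0466,.035,1.6)
print(proj(f,(.5063,-.0466,.044)))
E
```

```text
t: 11.12
eef_pos: [0.5034, -0.0484, 0.1361]
ee_rot: [-1.301, 1.569, 0.296]
force: [-0.0, 0.2, 0.3]
width: 0.0876
now [ 0.5035 -0.0478  0.1361] jaw 1.598 w 0.0879 t 11.18 F [-0.3 -0.1  0.4] q6 -1.84
 shift [ 0.1011 -0.0028  0.0011]
  rot [-0.002  0.     0.001] jaw turn 0.00 q6 est -1.45
  rot [-0.002  0.     0.001] jaw turn 0.00 q6 est -1.45
[323.6 207.9]
```

View pics/w8.png

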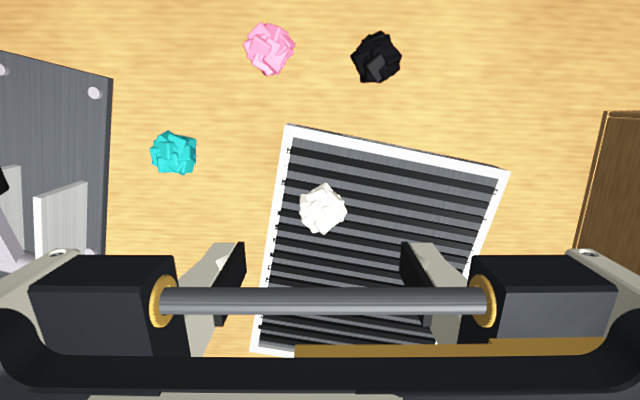

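The small wad at (322,209) is centred; the pink and black look-alikes stay clear of the fingers.

```bash
python3 -m crank '[[0.05,-0.003,0.001,0,0,0,1],[0.085,-0.003,0.001,0,0,0,1],[0.101,-0.003,0.001,0,0,0,1],[0.101,-0.003,0.001,0,0,0,1],[0.101,-0.003,0.001,0,0,0,0.2],[0.101,-0.003,0.001,0,0,0,0.2],[0.101,-0.003,0.001,0,0,0,0.2],[0.101,-0.003,0.001,0,0,0,0.2],[0.101,-0.003,0.001,0,0,0,0.2],[0.101,-0.003,0.001,0,0,0,0.2]]' 12 && python3 -m crank '[[0,0,0,0,0,0,0.2],[-0.02,0,0,0,0,0,0.2],[-0.06,0,0,0,0,0,0.2]]' && python3 - <<'E'
from h import *
f=snap('wrist','w9'); plan(.455,.290,.15,1.636)
E
```

```text
t: 12.42
eef_pos: [0.5061, -0.0471, 0.0347]
ee_rot: [-1.709, 1.571, -0.111]
force: [-0.2, -0.4, 2.2]
width: 0.0424
t: 12.8
eef_pos: [0.5047, -0.0473, 0.0937]
ee_rot: [1.757, 1.567, -2.928]
force: [0.8, 0.9, 0.6]
width: 0.0428
now [ 0.5082 -0.0469  0.0997] jaw 1.600 w 0.0431 t 12.85 F [1.5 1.1 5. ] q6 -1.84
 shift [-0.0505  0.0432  0.3383]
  rot [-0.036 -0.     0.005] jaw turn 0.04 q6 est -2.07
  rot [-0.036 -0.     0.005] jaw turn 0.04 q6 est -2.07
```

View pics/w9.png

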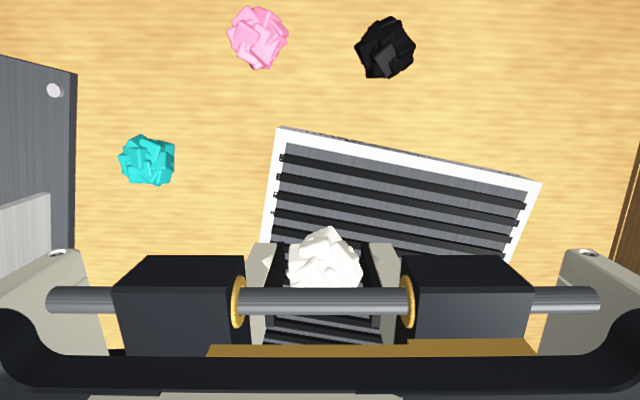

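It is held on a diagonal (43 mm) and has lifted clear, so I'll carry it over gently.

```bash
python3 -m crank '[[-0.05,0.005,0.03,0,0,0,0.2],[-0.05,0.01,0.08,0,0,0,0.2],[-0.05,0.017,0.13,-0.01,0,0,0.2],[-0.05,0.023,0.18,-0.02,0,0,0.2],[-0.05,0.03,0.23,-0.03,0,0,0.2],[-0.05,0.036,0.28,-0.036,0,0,0.2],[-0.05,0.043,0.32,-0.036,0,0,0.2],[-0.05,0.043,0.338,-0.036,0,0,0.2],[-0.05,0.043,0.338,-0.036,0,0,0.2]]' && python3 - <<'E'
from h import *
f=snap('wrist','w10'); plan(.455,.290,.052,1.636)
E
```

```text
t: 13.98
eef_pos: [0.4536, 0.2903, 0.1442]
ee_rot: [2.33, 1.57, -2.318]
force: [-0.0, -0.4, -0.2]
width: 0.0427
now [0.4535 0.2894 0.1441] jaw 1.635 w 0.0429 t 14.03 F [0.3 0.  0.2] q6 -2.44
 shift [ 0.0921 -0.0016  0.0006]
  rot [-0.001 -0.001 -0.001] jaw turn 0.00 q6 est -2.07
  rot [-0.001 -0.001 -0.001] jaw turn 0.00 q6 est -2.07
```

View pics/w10.png

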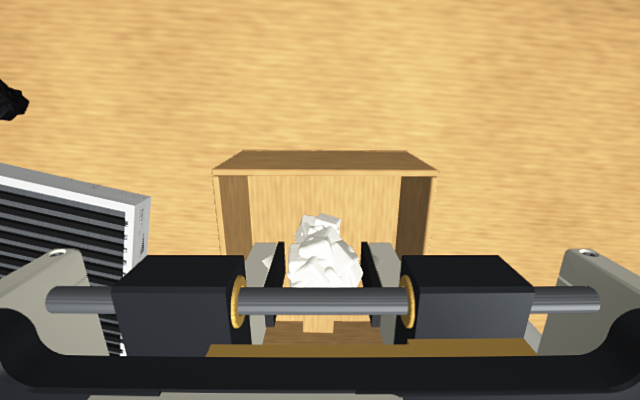

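```bash
python3 -m crank '[[0.045,0,0,0,0,0,0.2],[0.08,0,0,0,0,0,0.2],[0.088,0,0,0,0,0,0.2],[0.088,0,0,0,0,0,0.75],[0.088,0,0,0,0,0,0.75],[0.088,0,0,0,0,0,0.75],[0.05,0,0,0,0,0,0.75],[0,0,0,0,0,0,0.75],[-0.05,0,0,0,0,0,0.75],[-0.05,-0.03,0,0,0,0,0.75]]' && python3 - <<'E'
from h import *
f=snap('wrist','w11'); f=snap('scene','s2'); 
a=cv2.imread('pics/s2.png'); cv2.imwrite('pics/s2c.png',cv2.resize(a[130:290,130:490],None,fx=2.2,fy=2.2))
E
```

```text
t: 15.28
eef_pos: [0.485, 0.2935, 0.2009]
ee_rot: [-0.827, 1.56, 0.81]
force: [-0.1, 1.1, -1.0]
width: 0.0658
```

View pics/w11.png

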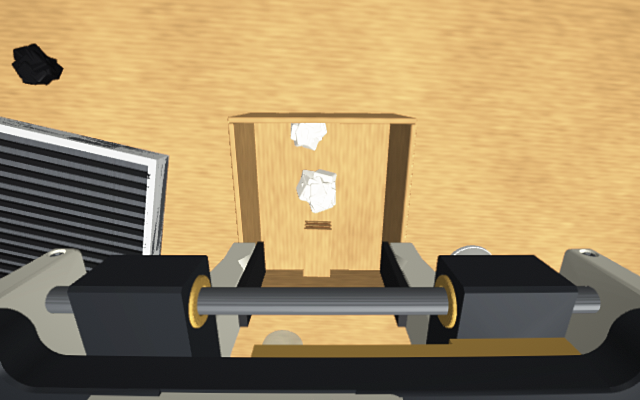

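View pics/s2c.png

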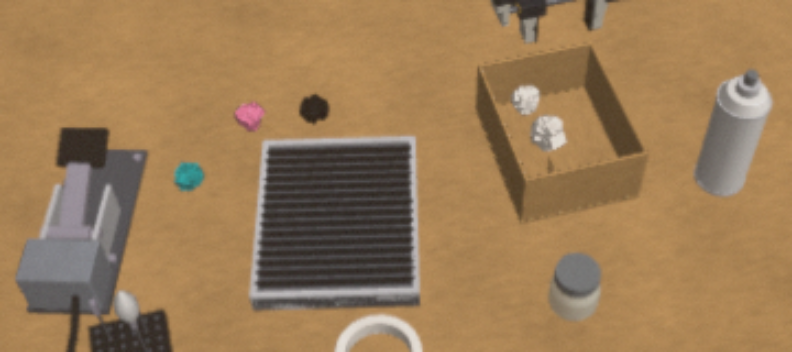

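Both wads and the offcut are in the bin, and the grille is empty. Next I'll close the fingers and move above the pad.

```bash
python3 - <<'E'
from h import *
plan(.46,-.2965,.2,1.343)
E
```

```text
now [0.4856 0.2924 0.1964] jaw 1.634 w 0.0656 t 15.38 F [-0.6  0.3 -1.2] q6 -2.39
 shift [-0.0052  0.0629 -0.586 ]
  rot [-2.85  -0.004  0.004] jaw turn 2.85 q6 est 1.92
  rot [0.291 0.003 0.003] jaw turn -0.29 q6 est -1.23
  rot [-2.85  -0.004  0.004] jaw turn 2.85 q6 est 1.92
  rot [0.291 0.003 0.003] jaw turn -0.29 q6 est -1.23
```

```bash
python3 -m crank '[[0,0.006,-0.058,0,0,0,0.4],[0,0.012,-0.116,0.03,0,0,0],[0,0.018,-0.174,0.07,0,0,0],[0,0.024,-0.232,0.11,0,0,0],[0,0.03,-0.29,0.15,0,0,0],[0,0.036,-0.348,0.19,0,0,0],[0,0.043,-0.406,0.23,0,0,0],[0,0.05,-0.464,0.26,0,0,0],[0,0.056,-0.515,0.29,0,0,0],[0,0.062,-0.55,0.29,0,0,0]]' 10 && python3 -m crank '[[0,0,-0.02,0,0,0,0],[0,0,-0.035,0,0,0,0],[0,0,-0.035,0,0,0,0]]' && python3 - <<'E'
from h import *
f=snap('wrist','w12'); plan(.46,-.2965,.2,1.343)
E
```

```text
t: 16.62
eef_pos: [0.456, -0.2631, 0.1946]
ee_rot: [1.034, 1.571, 2.377]
force: [0.1, -0.3, -0.8]
width: 0.0004
t: 17.0
eef_pos: [0.4486, -0.2958, 0.1946]
ee_rot: [1.203, 1.571, 2.547]
force: [-0.2, 0.4, 0.0]
width: 0.0007
now [ 0.4488 -0.2953  0.1946] jaw 1.344 w 0.0002 t 17.05 F [-0.5  0.1 -0.7] q6 -1.58
 shift [-0.0054 -0.0112  0.0014]
  rot [ 0.001  0.    -0.   ] jaw turn -0.00 q6 est -1.23
  rot [ 0.001  0.    -0.   ] jaw turn -0.00 q6 est -1.23
```

View pics/w12.png

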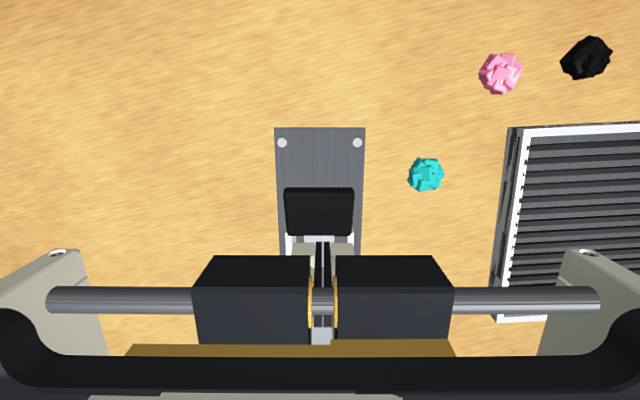

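The switch is centred at column 320: base front corners at (274,128) and (365,128), black pad spanning (285..354, 188..236). I'll measure from this view.

```bash
python3 - <<'E'
from h import *
f=load('w12')
a=onz(f,274,128,.008);b=onz(f,365,128,.008);print(a,b,np.linalg.norm(a-b)); u=(b-a)/np.linalg.norm(b-a); ux=np.array([u[1],-u[0],0])
print('yaw',np.arctan2(ux[1],ux[0])); o=(a+b)/2+ux*.125; print('origin',o,'level pad',o-ux*.07)
for p,z in [((288,188),.118),((352,188),.118),((354,228),.09),((285,228),.09)]: print(onz(f,*p,z))
pc=o+ux*(.04-.11*np.cos(.35))
print('pad released', pc)
plan(.449,-.2955,.11,1.343)
E
```

```text
[ 0.3821 -0.3335  0.008 ] [ 0.4044 -0.2374  0.008 ] 0.09865343379730887
yaw -0.22801446818143167
origin [ 0.51501464 -0.31370548  0.008     ] level pad [ 0.44682644 -0.29788241  0.008     ]
[ 0.4239 -0.3169  0.118 ]
[ 0.4352 -0.2681  0.118 ]
[ 0.4809 -0.2728  0.09  ]
[ 0.4667 -0.3343  0.09  ]
pad released [ 0.45332283 -0.2993899   0.008     ]
now [ 0.4488 -0.2953  0.1946] jaw 1.344 w 0.0002 t 17.05 F [-0.5  0.1 -0.7] q6 -1.58
 shift [ 0.0846 -0.0003 -0.0002]
  rot [ 0.001  0.    -0.   ] jaw turn -0.00 q6 est -1.22
  rot [ 0.001  0.    -0.   ] jaw turn -0.00 q6 est -1.22
```

```bash
python3 -m crank '[[0.04,0,0,0,0,0,0],[0.07,0,0,0,0,0,0],[0.085,0,0,0,0,0,0],[0.092,0,0,0,0,0,0],[0.1,0,0,0,0,0,0],[0.108,0,0,0,0,0,0],[0.116,0,0,0,0,0,0],[0.123,0,0,0,0,0,0],[0.129,0,0,0,0,0,0],[0.133,0,0,0,0,0,0]]' && python3 -m crank '[[0,0,0,0,0,0,0],[0,0,0,0,0,0,0]]' && python3 - <<'E'
from h import *
f=snap('side','d3'); snap('scene','s3'); snap('wrist','w13'); plan(.449,-.2955,.061,1.343)
a=cv2.imread('pics/d3.png'); cv2.imwrite('pics/d3c.png',cv2.resize(a[70:170,290:430],None,fx=5,fy=5,interpolation=cv2.INTER_CUBIC))
a=cv2.imread('pics/s3.png'); cv2.imwrite('pics/s3c.png',cv2.resize(a[130:310,110:270],None,fx=3.3,fy=3.3,interpolation=cv2.INTER_CUBIC))
E
```

```text
t: 18.3
eef_pos: [0.4477, -0.2952, 0.0609]
ee_rot: [1.543, 1.568, 2.888]
force: [-5.6, 2.4, 6.4]
width: 0.0005
t: 18.55
eef_pos: [0.4477, -0.2953, 0.0611]
ee_rot: [1.544, 1.568, 2.888]
force: [-5.3, 0.8, 6.7]
width: 0.0003
now [ 0.4477 -0.2952  0.0612] jaw 1.344 w 0.0005 t 18.70 F [-5.7  1.   6.4] q6 -1.58
 shift [ 0.0002 -0.0013  0.    ]
  rot [ 0.001  0.    -0.002] jaw turn -0.00 q6 est -1.22
  rot [ 0.001  0.    -0.002] jaw turn -0.00 q6 est -1.22
```

View pics/d3c.png

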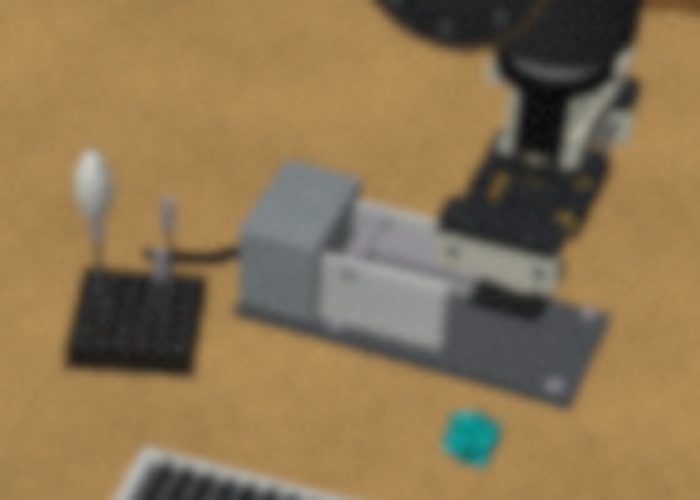

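View pics/s3c.png

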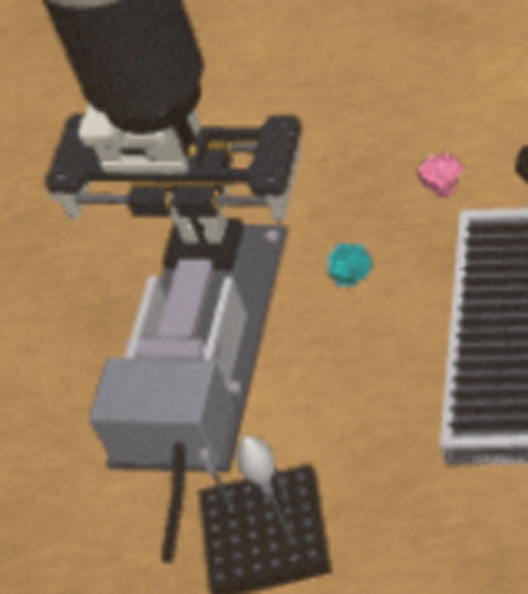

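View pics/w13.png

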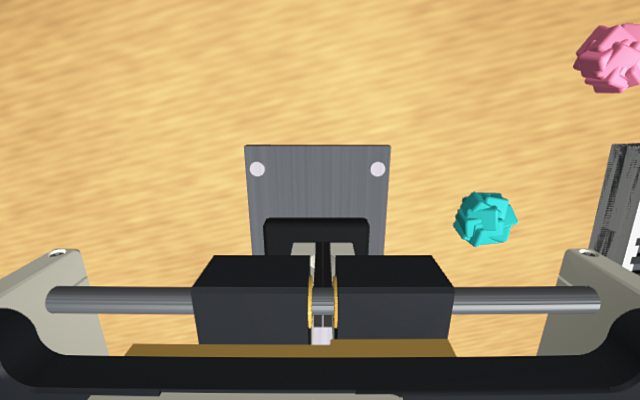

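The fingers are pressing the pad. In the wrist view the pad's front edge is at about row 219 and the base's front edge at row 145. I'll check the angle from those edges.

```bash
python3 - <<'E'
from h import *
f=load('w13')
a=onz(f,244,145.5,.008);b=onz(f,391,145.5,.008);u=(b-a)/np.linalg.norm(b-a);print(np.linalg.norm(b-a)); ux=np.array([u[1],-u[0],0])
o=(a+b)/2+ux*.125;o[2]=0;print(o,np.arctan2(ux[1],ux[0]))
for th in [.25,.3,.35,.4,.45]:
    d=th-.35; c,s=np.cos(d),np.sin(d); out=[]
    for lx,lz in [(-.135,.006),(-.135,-.006)]:
        for y in (-.03,.03):
            X=.04+lx*c-lz*s*0 + (-lz*s if 0 else lz*s*-1); Z=.055+lx*s+lz*c
            out.append(proj(f,o+ux*X+u*y+np.array([0,0,Z])))
    print(th,*out)
g=cv2.imread('pics/w13.png'); cv2.imwrite('pics/w13c.png',cv2.resize(g[135:260,235:400],None,fx=4,fy=4,interpolation=cv2.INTER_CUBIC))
E
```

```text
0.09933544181207432
[ 0.51465949 -0.31326148  0.        ] -0.22642157500153776
0.25 [256.1 225.9] [375.5 225.9] [260.4 215.4] [372.  215.4]
0.3 [258.6 219.6] [373.5 219.6] [262.7 210.8] [370.2 210.8]
0.35 [261.  214.3] [371.6 214.3] [264.9 207.1] [368.4 207.1]
0.4 [263.2 209.9] [369.8 209.9] [266.9 204.2] [366.8 204.2]
0.45 [265.3 206.4] [368.1 206.4] [268.8 202. ] [365.3 202. ]
```

View pics/w13c.png

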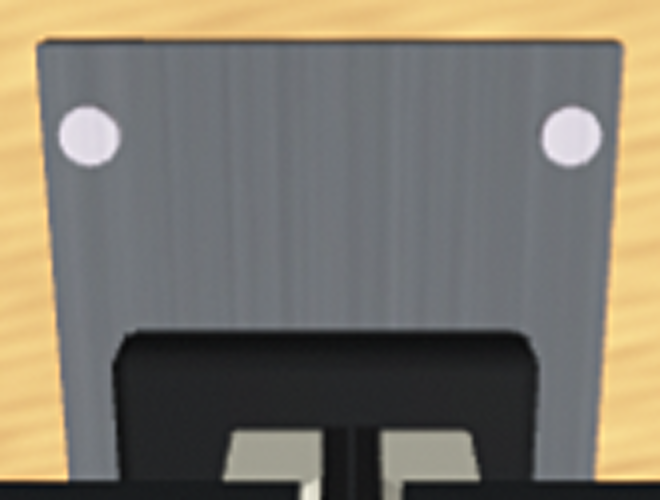

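The observed front edge is about row 217.5, against roughly 207–214 predicted at level. I'll test the same model on the released picture (w12), where the angle is known to be 0, to calibrate it.

```bash
python3 - <<'E'
from h import *
f=load('w12')
a=onz(f,274,128,.008);b=onz(f,365,128,.008);u=(b-a)/np.linalg.norm(b-a); ux=np.array([u[1],-u[0],0])
o=(a+b)/2+ux*.125;o[2]=0
for th in [-.05,0,.05]:
    d=th-.35
    c,s=np.cos(d),np.sin(d); out=[]
    for lx,lz in [(-.135,.006),(-.135,-.006),(-.085,.006)]:
            X=.04+lx*c-lz*s; Z=.055+lx*s+lz*c
            out+=[proj(f,o+ux*X+u*y+np.array([0,0,Z])) for y in (-.03,.03)]
    print(th,*out)
g=cv2.imread('pics/w12.png'); cv2.imwrite('pics/w12c.png',cv2.resize(g[120:260,265:375],None,fx=4,fy=4,interpolation=cv2.INTER_CUBIC))
E
```

```text
-0.05 [281.1 193.6] [355.7 193.7] [282.5 184.4] [354.6 184.5] [285.8 236.1] [351.8 236.1]
0 [281.9 188.2] [355.1 188.3] [283.4 180. ] [353.9 180.1] [286.2 232.5] [351.5 232.6]
0.05 [282.7 183.4] [354.4 183.5] [284.2 176.1] [353.3 176.2] [286.6 229.2] [351.2 229.2]
```

View pics/w12c.png

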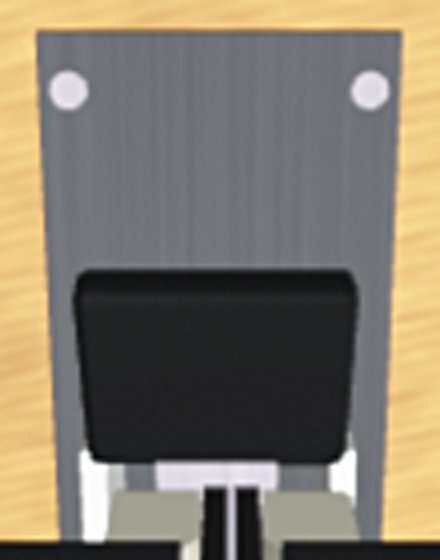

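Calibrated against the released picture, which shows the same ~6 mm offset from the edge rounding, the front edge reads about 0.35–0.36 rad. TCP height (61 mm) and vertical force (6.4 N) agree. I'll hold a bit longer and do the final check on the bin and bystanders.

```bash
python3 -m crank '[[0,0,0,0,0,0,0],[0,0,0,0,0,0,0],[0,0,0,0,0,0,0],[0,0,0,0,0,0,0],[0,0,0,0,0,0,0]]' && python3 - <<'E'
from h import *
snap('scene','s4'); a=load('scene0')['pixels'].astype(int); b=load('s4')['pixels'].astype(int)
for n,(x,y) in dict(can=(463,190),jar=(392,260),tape=(302,292),clip=(190,291)).items():
    d=np.abs(a[y-28:y+28,x-24:x+24]-b[y-28:y+28,x-24:x+24]).max(2); print(n,(d>50).sum())
g=cv2.imread('pics/s4.png'); cv2.imwrite('pics/s4c.png',cv2.resize(g[140:320,330:490],None,fx=3.3,fy=3.3,interpolation=cv2.INTER_CUBIC))
E
```

```text
t: 19.32
eef_pos: [0.4477, -0.2952, 0.0612]
ee_rot: [1.537, 1.569, 2.881]
force: [-4.7, 1.6, 7.5]
width: 0.0007
can 0
jar 0
tape 0
clip 0
```

View pics/s4c.png

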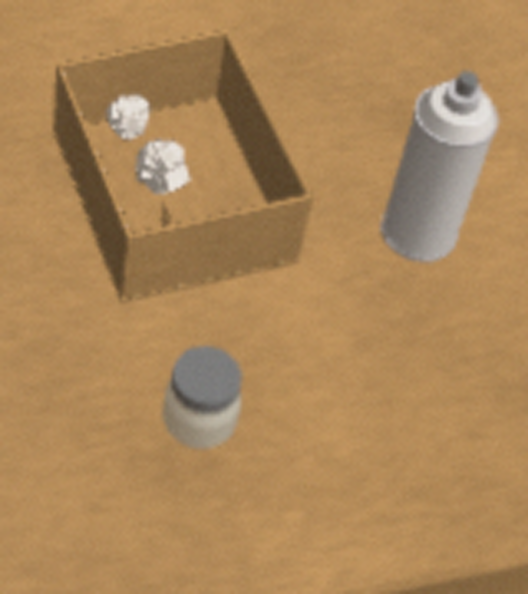

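```bash
python3 -c "
from station import job_done,get_state
s=get_state();print(s['t'],s['force'].round(1),s['eef_pos'].round(4));print(job_done())"
```

```text
19.375 [-4.7  1.4  6.4] [ 0.4477 -0.2952  0.0612]
the job is handed in; nothing more can be done
None
```

I put the offcut, wad_big and wad_small in the bin. After that I pressed the paddle's pad at its centre with the closed fingers, and I handed the job in at t ≈ 19.4 s still holding it; no verdict was reported.

- **Bin and bystanders:** the last pictures show both wads and part of the offcut inside the bin below its rim. The image around the can, jar, tape roll and clip stand is unchanged from the start.
- **Paddle:** the finger ends are at z = 61.2 mm, against 61 mm for level. The vertical push reads 6.4–7.5 N, against about 6 N expected at level, so the force reading alone would put the paddle slightly past level, at roughly 0.38 rad.
- **A check that disagreed:** the pad-edge rows in the wrist picture first differed from my model by about 6 mm. The same offset appears in the released picture, and once I correct for it the lower front edge gives about 0.35–0.36 rad. The upper front edge still read nearer 0.30.
- **Sideways force:** about 5 N remains from friction on the pad; the pose stayed steady while I held it.

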